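# Set the dust extraction's notched suction lever to three and start it

## Robot

A 6-joint arm with a two-finger parallel gripper is mounted at the origin on the work surface. World frame = base frame: x ahead of the robot, y to its left, z up, the work surface at z = 0. Lengths are in mm, angles in rad, forces in N, time in s.
With the tool pointing down it reaches from about 300 to 775 mm from the base axis. Payload 14.6 kg.
Tool frame: the origin (TCP) lies between the finger pads; the fingertips stand 19 mm ahead of it and the grasp point (between the pads) is the TCP; z points along the fingers, y is the line along which they close (so a half turn about z gives the same grasp; the last joint's range is limited). The gripper opens to 94 mm and grips with 3 to 60 N. Pads are 16 mm wide; open, the fingers measure 119 mm over their backs; the gripper's body (75 mm by 177 mm) begins 78 mm behind the grasp point.
Start: joints at [1.109, 0.3, 1.521, -0, 1.321, -0.067], TCP at [211.54, 507.681, 224.446] pointing down, gripper open.
Joint ranges: [-3.03, 3.03], [-0.79, 2.21], [0.23, 2.52], [-1.04, 4.18], [0, 3.07], [-2.55, 2.55]. Speed limits (rad/s): [2.22, 2.22, 2.57, 3.14, 3.14, 3.14].

## Interface

Orientations are given as [roll, pitch, yaw] about the fixed x, y, z axes, in that order (R = Rz(yaw) Ry(pitch) Rx(roll)).
In Python, from cell import monitor, imaging, job, find_in, trace gives the robot as it stands. The module is installed in compiled form; this text tells all that it offers.
- The arm moves only by the tool arm_command, never from a script. Its argument "steps" is a list of rows, each a list of 5 numbers: the opening, from 0 (shut) to 1 (fully open), then the shift along the tool's x, y, z in mm, then the turn about the tool's z in degrees. In form: [[gripper, dx, dy, dz, turn], ...]. A call has 1 to 20 rows; each row is the pose to reach, as a shift and turn from the pose commanded when the call began, along the tool's axes at that moment; what a row does not reach only later rows make up. A row lasts 1/8 s, in which the tool goes at most 62.5 mm and 10.7 degrees, less where a joint would pass 70% of its speed; a pose out of reach is approached as far as the arm can. A call with a gripper value outside its range is refused whole. The fingers move at their own pace and stop on an object; "force" is the grip in N (left out, the last holds). Time passes only in rows, so rows that repeat a pose let the fingers close. It gives the time, the measured TCP pose, the force, the opening and the grip force at its end, in the units of the state.
- monitor.read_state(): the state, without advancing time (a new reading comes with each control period).
- imaging.camera(name): name is "side" or "top"; returns a dict with "img" (480x640x3 uint8, red, green, blue), "mtx" (3x3 intrinsics, pixels), "view" (4x4, takes a point from world to camera coordinates). Camera axes: x right, y down, z forward; pixel columns grow to the right and rows downward; lengths in mm; the calibration is good to about 2 mm. A picture is of the moment at which its call begins. There is no depth.
- job.sign_off(): hands the job in; it is judged then, once.
Trained networks look in a picture, given as the dict that the camera call returned (one of the last four; its "shot" number tells which), for a name from the list of things; names that differ only in an ending like _2 or _b are one class to them, and where a whole thing is asked for, a point or a joint stands for the part that bears it (a point fixed in the world has none). Each returns a list of dicts, best first, with "p" (0 to 1); they miss things now and then, are a little off and sometimes report something else, mostly with a low value. They report only what shows in the picture. A call takes as long as a camera call.
- find_in(picture, target): "rect" ([centre column, centre row, width, height] in pixels, round what is visible of it).
- trace(picture, target): "region" (480x640 bool, what is visible of it) and "rect" ([centre column, centre row, width, height] in pixels, round what is visible of it).
The state is a dict: "clock": time; "joints": joint angles; "qd": joint speeds; "effort": joint torques, N m; "eef_pos": TCP position; "eef_rot": TCP orientation; "wrist_force": force on the tool from outside, world axes, zero at the start; "moment": the same for the moment, N m; "finger_gap": finger opening in mm; "finger_force": force on a finger pad.
Only numpy, scipy, OpenCV 4.12 (cv2) and the standard library are available. Lean on these libraries where they do the work, as an engineer would, in place of code of your own. Each camera call takes 0.05 s, during which the arm holds its last target. There are 200 camera calls.

## Task

Get the dust extraction running for the saw: with a fingertip, push the suction lever on the control box away from the off end until it has clicked into the third notch, without running past it, and only then push the start button fully down and let it come back up. Only touch and push: do not take the lever between the fingers, lift nothing, and leave the dimmer dial and everything else on the bench where it is.

Things in the scene. Friction and masses are not known exactly. Their poses are not given: they have to be found in the camera images.
- extractor: Grey control box of the dust extraction, fixed to the bench: 180 mm (its x) by 240 mm (its y) by 100 mm high; vent slits on its front (-x), a black pipe stub 30 mm long on its back (+x). Origin at the centre of its underside, z up. A slot runs along y through the middle of its flat top; the lever stands in it. A loose socket stands near the front left corner (x -60, y +85 mm).
- suction_lever (a joint): Lever's travel along the control box's +y, m: 0 at the off end, where it starts (y = -45 mm), 0.090 at the end stop. Unmarked notches every 18 mm: third at 0.054, fourth 0.072, fifth 0.090. Leaving a notch takes up to 8 N, most at a quarter of the way; past half-way the lever leaves the finger and snaps into the next notch, so the push falls to nothing at each click.
- lever_top (a point): Centre of the top of the lever's black grip, an upright paddle 32 mm (control box's x) by 10 mm (control box's y, the sliding direction) by 36 mm high. This point is 142 mm above the bench; the paddle's lower edge is 6 mm above the control box's top. Axes as the control box's. The top is free on both sides of the paddle.
- start_button_top (a point): Centre of the top face of the start button: a plain grey round button 30 mm across in a black housing, on top of a grey box 80 by 80 by 58 mm, fixed to the bench to the left or right of the control box. Press it straight down.
- start_button (a joint): Start button's travel, m: 0 up, 0.006 fully down; a spring pushes it back, 5 N when fully down.
- dimmer (a joint): Dial on the other, equal grey box (the lamp dimmer), on the other side of the control box: a round dial with a bar grip instead of a button, rad, 0 at the start. To be left alone.
- socket: Steel wrench socket, cylinder 24 mm across, 32 mm high, standing on the control box's top. Loose; to be left alone. Origin at the centre of its underside.
- tape_measure: Yellow tape measure, 70 x 40 x 65 mm high, near the robot on its right. Loose; to be left alone. Origin at the centre of its underside.
- glue: White glue bottle, 56 mm across, 150 mm high, behind the left switch box. Loose; to be left alone. Origin at the centre of its underside.
- jar: Glass screw jar with a steel lid, 64 mm across, 75 mm high, behind the right switch box. Loose; to be left alone. Origin at the centre of its underside.
- screwdriver: Screwdriver lying across in front of the robot. Loose; to be left alone. Origin at the centre of its underside.
- offcut: Wood offcut 180 x 45 x 30 mm, far left. Loose; to be left alone. Origin at the centre of its underside.
- wrench: Steel wrench lying far right. Loose; to be left alone. Origin at the centre of its underside.

How it is judged (in metres and radians):
On the way, in this order (a step that is already met when the one before it is completed fails the run):
1. the suction lever sits in the third notch (value of joint suction_lever between 0.05 and 0.058 m), for 0.3 s.
2. the start button is pushed down (all of step 1 and value of joint start_button above 0.0045 m), for 0.04 s.
At the end, for the whole second after the job is handed in: The lever rests in the third notch (0.054 m, within 4 mm), the start button has been pressed at least 4.5 mm after that and is up again, the dimmer is turned less than 0.15 rad, and every loose thing is within 20 mm of where it was (all of step 1 and velocity of joint suction_lever between -0.005 and 0.005 m/s and value of joint start_button below 0.0015 m and value of joint dimmer below 0.15 rad and distance of each of socket, tape_measure, glue, jar, screwdriver, offcut, wrench from where it was at the start of the episode below 0.02 m); the robot touches nothing.
It fails at once if the lever runs past the third notch (more than 10 mm beyond it, that is over the click to the fourth) (value of joint suction_lever above 0.064 m).
It fails at once if the start button is pressed (over 3 mm) while the lever is not in the third notch (value of joint start_button above 0.003 m and not (value of joint suction_lever between 0.048 and 0.06 m)).
It fails at once if the lever is taken between the fingers (contact force between the fingers and suction_lever above 0.5 N and y of the grasp point in the frame of lever_top between -0.006 and 0.006 m and x of the grasp point in the frame of lever_top between -0.016 and 0.016 m and z of the grasp point in the frame of lever_top below 0.01 m).
It fails at once if the dimmer is turned (value of joint dimmer above 0.15 rad).
It fails at once if a loose thing is lifted or shoved by more than 20 mm (distance of any of socket, tape_measure, glue, jar, screwdriver, offcut, wrench from where it was at the start of the episode above 0.02 m).
It also fails if it takes over 64 s, if anything falls off the work surface, if the arm or the gripper's body presses on something with over 40 N, if the wrist force passes 120 N, or if a joint passes its speed limit or range.

## Working session

There is one attempt and no reset: what is moved stays moved. The work goes in short steps, Python scripts to look and compute and a tool call to move; the robot and the scene stay as the last step left them, time stands still between calls to the robot, and variables do not carry over. Pictures are saved under pics/ and viewed, at most 10 in all, crops included, and the job is handed in when it is done.

Besides the shell and the picture viewer there is one more tool, called after "Request:" by a JSON object that holds its "name" and its "arguments". arm_command: Moves the arm, as the interface text tells. Its arguments: {"type":"object","properties":{"steps":{"type":"array","items":{"type":"array","items":{"type":"number"}}},"force":{"type":"number"}},"required":["steps"]}

```bash
mkdir -p pics
cat > h.py <<'E'
import numpy as np, cv2
from cell import monitor, imaging, job, find_in, trace
def shot(cam,name=None):
    p=imaging.camera(cam)
    if name: cv2.imwrite(f'pics/{name}.png',cv2.cvtColor(p['img'],cv2.COLOR_RGB2BGR))
    return p
def atz(p,uv,z):
    V=p['view'];R=V[:3,:3];c=-R.T@V[:3,3]
    d=R.T@np.linalg.solve(p['mtx'],[uv[0],uv[1],1.])
    return c+d*(z-c[2])/d[2]
def proj(p,X):
    q=p['view']@np.r_[X,1.];q=p['mtx']@q[:3];return q[:2]/q[2]
E
python3 - <<'E'
from h import *
np.set_printoptions(precision=1,suppress=True)
s=monitor.read_state();print(s)
for c in('top','side'):
    p=shot(c,c+'1');V=p['view'];print(c,-V[:3,:3].T@V[:3,3])
    for t,z in(('extractor',100),('lever_top',142),('suction_lever',142),('start_button_top',70),('start_button',70),('dimmer',70),('socket',132)):
        for r in find_in(p,t)[:2]:print(t,round(r['p'],2),np.array(r['rect']),atz(p,r['rect'][:2],z))
E
```

```text
{'clock': 0.0, 'joints': array([ 1.1,  0.3,  1.5, -0. ,  1.3, -0.1]), 'qd': array([-0., -0.,  0.,  0., -0., -0.]), 'effort': array([ -0. , -53.2, -35.3,   0.1,   0. ,  -0. ]), 'eef_pos': array([211.4, 507.5, 223.9]), 'eef_rot': array([-3.1, -0. ,  2.7]), 'wrist_force': array([-0.3,  0.1, -0.4]), 'moment': array([ 0., -0., -0.]), 'finger_force': 0.0, 'finger_gap': 93.99544590283035}
top [ 381.3   25.  1156.4]
extractor 0.94 [311.1 245.3 116.3 100.7] [530.6  22.3 100. ]
lever_top 0.59 [329.6 247.4   4.   14.1] [519.3 -17.9 142. ]
lever_top 0.54 [438.7 240.6  13.6   9.2] [ 530.  -258.6  142. ]
suction_lever 0.6 [330.1 250.9   8.7  17.5] [511.6 -18.8 142. ]
start_button_top 0.3 [330.3 249.3   5.2  18.8] [524.6 -22.5  70. ]
start_button 0.49 [438.9 240.   12.   14.8] [ 542.  -279.3   70. ]
dimmer 0.61 [197.3 238.2  19.2  16.3] [556.4 287.3  70. ]
socket 0.48 [268.8 262.6  12.3  13.5] [489.5 115.6 132. ]
side [ 373.8 -983.3 1275. ]
extractor 0.86 [320.9 252.9  90.8  97.1] [531.3 -25.7 100. ]
lever_top 0.46 [314.1 246.9  11.   15. ] [512.5 -38.5 142. ]
lever_top 0.45 [257.4 352.5  34.7  29.3] [ 347.6 -308.   142. ]
suction_lever 0.7 [316.5 248.2  13.   12.8] [517.6 -43.6 142. ]
suction_lever 0.61 [320.3 252.3  84.8  97.3] [524.6 -57.9 142. ]
start_button_top 0.57 [345.4 345.4  17.7  13.5] [ 545.4 -279.8   70. ]
dimmer 0.45 [308.9 175.9  16.5  14.1] [548.6 287.8  70. ]
socket 0.55 [298.4 210.5  13.8  13.2] [493.   98.3 132. ]
```

Run:
```python
import cv2
for n in('top1','side1'):
    i=cv2.imread(f'pics/{n}.png')
    c=i[150:375,160:460] 
    cv2.imwrite(f'pics/{n}c.png',cv2.resize(c,(800,600),interpolation=cv2.INTER_CUBIC))
```

```text
(no output)
```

View pics/top1c.png

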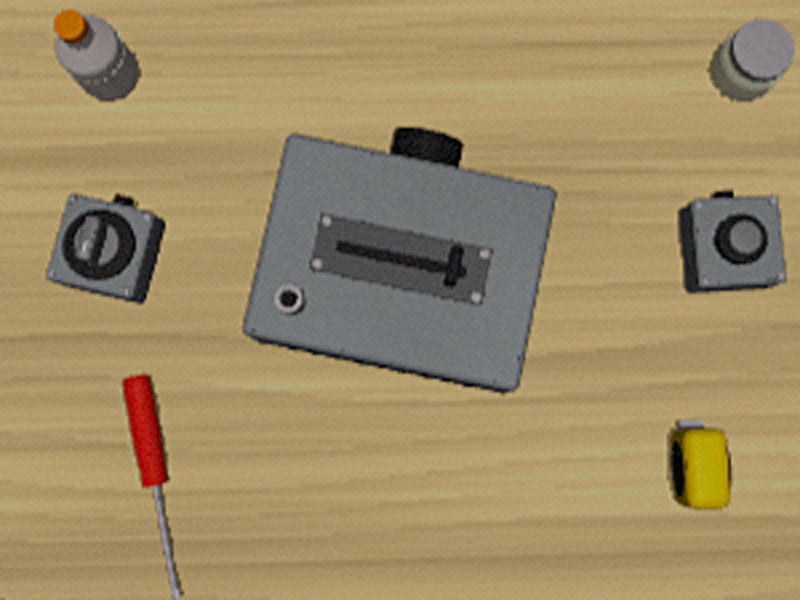

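View pics/side1c.png

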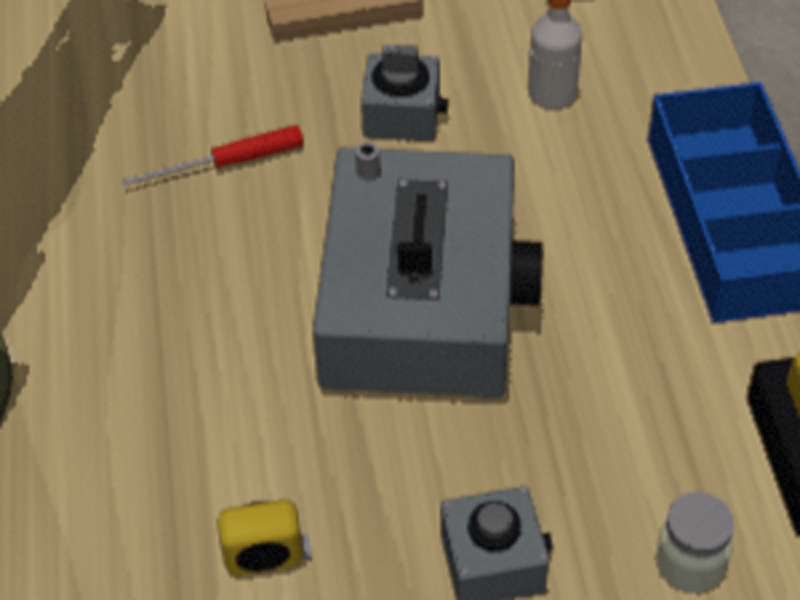

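The top view shows the box turned clockwise with corners in the crop at (290,135), (555,187), (518,390), (246,333). The paddle is at (455,265), the button is right at (743,238), the dial left at (100,243) and the socket at (289,298). The side view agrees: paddle at (415,250), button at (495,522).

Run:
```python
from h import *
np.set_printoptions(precision=2,suppress=True)
u=lambda x,y:np.array([160+x*.375,150+y*.375])
p=shot('top');q=shot('side')
C=np.array([atz(p,u(*c),100) for c in((290,135),(555,187),(518,390),(246,333))])
print(C,np.linalg.norm(np.roll(C,-1,0)-C,axis=1))
ctr=C.mean(0);dy=(C[0]-C[1])+(C[3]-C[2]);dx=(C[0]-C[3])+(C[1]-C[2]);ay=np.arctan2(-dy[0],dy[1]);ax=np.arctan2(dx[1],dx[0])
print('ctr',ctr,ay,ax)
r=trace(p,'extractor')[0]['region'].astype(np.uint8)
print('trace',cv2.minAreaRect(np.float32([atz(p,v,100)[:2] for v in np.argwhere(r)[:,::-1]])))
def tri(a,b):
    P=lambda c:c['mtx']@c['view'][:3]
    X=cv2.triangulatePoints(P(p),P(q),np.float64(a).reshape(2,1),np.float64(b).reshape(2,1));return (X[:3]/X[3]).ravel()
print('button',tri(u(743,238),u(495,520)),'z?')
for a in(ay,(ay+ax)/2):
    R=np.array([[np.cos(a),-np.sin(a)],[np.sin(a),np.cos(a)]]);L=ctr[:2]+R@[0,-45]
    print('lever pred',L,(proj(p,np.r_[L,142])-[160,150])/.375,(proj(q,np.r_[L,142])-[160,150])/.375)
print('lever tri',tri(u(455,264),u(415,250)), atz(p,u(743,238),66),atz(q,u(495,520),66))
print(monitor.read_state()['eef_rot'])
```

```text
[[ 636.4   118.08  100.  ]
 [ 586.7  -109.95  100.  ]
 [ 413.61  -72.28  100.  ]
 [ 465.96  155.59  100.  ]] [233.38 177.14 233.8  174.52]
ctr [525.67  22.86 100.  ] -0.2202256971258491 -0.21544741159911546
trace ((538.8712158203125, 22.000892639160156), (238.37445068359375, 208.70657348632812), 77.02680206298828)
button [ 545.23 -278.87   69.86] z?
lever pred [515.84 -21.05] [456.18 263.84] [411.57 243.63]
lever pred [515.95 -21.08] [456.21 263.71] [411.68 243.63]
lever tri [518.32 -20.54 131.64] [ 544.35 -279.89   66.  ] [ 546.64 -276.54   66.  ]
[3.14 0.   2.75]
```

```bash
cat >> h.py <<'E'
from scipy.spatial.transform import Rotation
def shift(X,yaw=None):
    s=monitor.read_state();R=Rotation.from_euler('xyz',s['eef_rot']).as_matrix()
    d=R.T@(np.array(X)-s['eef_pos'])
    t=None if yaw is None else np.degrees(-(yaw-s['eef_rot'][2]))
    return d.round(1),t,s['eef_rot'],s['eef_pos']
E
python3 - <<'E'
from h import *
print(shift([510,-53,224],np.pi-.219))
E
```

```text
(array([-491.1, -402.8,    0.5]), np.float64(-10.072342846809537), array([3.14155629e+00, 5.21845275e-05, 2.74679711e+00]), array([211.55347855, 507.67349054, 224.46048745]))
```

Request:
{"name": "arm_command", "arguments": {"steps": [[0, -50, -40, 0, -2], [0, -100, -80, 0, -4], [0, -150, -120, 0, -6], [0, -200, -160, 0, -8], [0, -245, -200, 0, -10], [0, -295, -240, 0, -10], [0, -345, -280, 0, -10], [0, -395, -320, 0, -10], [0, -445, -362, 0, -10], [0, -491, -403, 0, -10], [0, -491, -403, 0, -10], [0, -491, -403, 0, -10], [0, -491, -403, 0, -10]], "force": 20}}

```text
clock: 2.58
eef_pos: [509.4, -51.9, 224.6]
eef_rot: [3.141, 0.0, 2.923]
wrist_force: [-1.0, 0.1, 0.1]
finger_gap: 0.7
finger_force: 0.0
```

Run:
```python
from h import *
print(shift([510,-53,131],np.pi-.219),monitor.read_state()['finger_gap'])
p=shot('side');cv2.imwrite('pics/s2.png',cv2.resize(cv2.cvtColor(p['img'],cv2.COLOR_RGB2BGR)[150:375,160:460],(800,600)))
```

```text
(array([-0.8, -0.9, 93.6]), np.float64(0.003950754366346555), array([3.14144670e+00, 3.73463899e-05, 2.92266161e+00]), array([509.41156262, -51.91945618, 224.5855101 ])) 0.6562415551186518
```

View pics/s2.png

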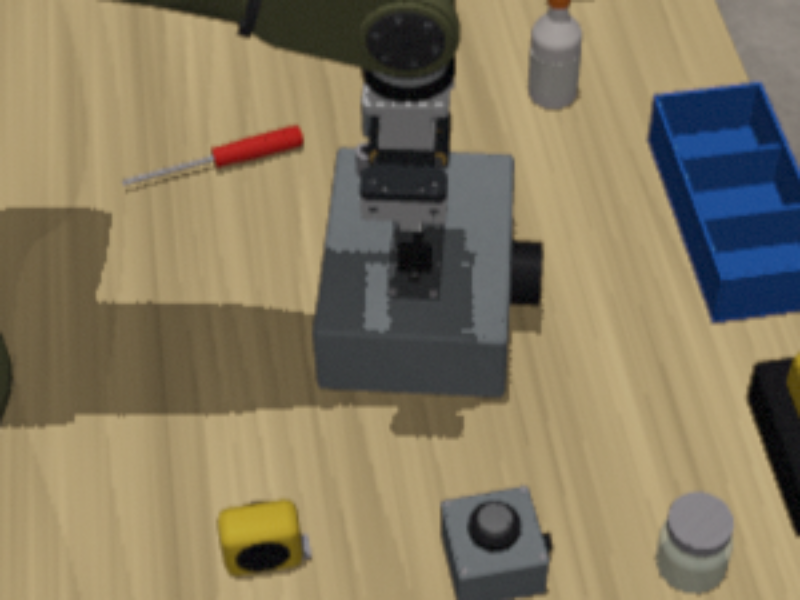

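The closed fingers stand above the box, in line with the paddle at (415,250). I'll descend behind the paddle.

Request:
{"name": "arm_command", "arguments": {"steps": [[0, 0, -3, 30, 0], [0, 0, -3, 55, 0], [0, 0, -3, 75, 0], [0, 0, -3, 93, 0], [0, 0, -3, 93, 0], [0, 0, -3, 93, 0]]}}

```text
clock: 3.38
eef_pos: [509.4, -55.6, 132.4]
eef_rot: [3.142, 0.001, 2.922]
wrist_force: [0.3, 0.9, -0.4]
finger_gap: 0.3
finger_force: 0.0
```

Request:
{"name": "arm_command", "arguments": {"steps": [[0, 0, 4, 0, 0], [0, 0, 9, 0, 0], [0, 0, 9, 0, 0]]}}

```text
clock: 3.75
eef_pos: [511.2, -46.9, 131.7]
eef_rot: [3.142, 0.0, 2.922]
wrist_force: [0.0, 0.3, 1.1]
finger_gap: 0.4
finger_force: 0.0
```

Request:
{"name": "arm_command", "arguments": {"steps": [[0, 0, 2, 0, 0], [0, 0, 4, 0, 0], [0, 0, 4, 0, 0]]}}

```text
clock: 4.12
eef_pos: [512.0, -43.3, 131.4]
eef_rot: [-3.142, -0.0, 2.921]
wrist_force: [0.2, 0.3, -0.3]
finger_gap: 0.3
finger_force: 0.0
```

Request:
{"name": "arm_command", "arguments": {"steps": [[0, 0, 1, 0, 0], [0, 0, 3, 0, 0], [0, 0, 3, 0, 0]]}}

```text
clock: 4.5
eef_pos: [512.6, -40.4, 131.5]
eef_rot: [3.142, 0.0, 2.921]
wrist_force: [0.2, -0.1, -0.2]
finger_gap: 0.4
finger_force: 0.0
```

Request:
{"name": "arm_command", "arguments": {"steps": [[0, 0, 1, 0, 0], [0, 0, 2, 0, 0], [0, 0, 2, 0, 0]]}}

```text
clock: 4.88
eef_pos: [513.1, -38.5, 131.4]
eef_rot: [3.142, 0.0, 2.921]
wrist_force: [-0.1, -0.2, -0.4]
finger_gap: 0.5
finger_force: 0.0
```

Request:
{"name": "arm_command", "arguments": {"steps": [[0, 0, 1, 0, 0], [0, 0, 2, 0, 0], [0, 0, 2, 0, 0]]}}

```text
clock: 5.25
eef_pos: [513.5, -36.5, 131.5]
eef_rot: [-3.142, 0.0, 2.921]
wrist_force: [-0.2, 0.3, -0.3]
finger_gap: 0.5
finger_force: 0.0
```

Request:
{"name": "arm_command", "arguments": {"steps": [[0, 0, 1, 0, 0], [0, 0, 2, 0, 0], [0, 0, 2, 0, 0]]}}

```text
clock: 5.62
eef_pos: [513.8, -35.0, 131.5]
eef_rot: [-3.141, -0.0, 2.921]
wrist_force: [-2.2, -4.3, 0.3]
finger_gap: 0.6
finger_force: 2.2
```

Request:
{"name": "arm_command", "arguments": {"steps": [[0, 0, 1, 0, 0], [0, 0, 2, 0, 0], [0, 0, 2, 0, 0]]}}

```text
clock: 6.0
eef_pos: [514.2, -33.5, 131.5]
eef_rot: [-3.14, -0.0, 2.921]
wrist_force: [-2.1, -7.9, 0.9]
finger_gap: 0.4
finger_force: 4.0
```

Contact at TCP y≈-36.7 and force near 8 N, as expected for the first notch. I'll go through the first click.

Request:
{"name": "arm_command", "arguments": {"steps": [[0, 0, 2, 0, 0], [0, 0, 4, 0, 0], [0, 0, 6, 0, 0], [0, 0, 8, 0, 0], [0, 0, 8, 0, 0]]}}

```text
clock: 6.62
eef_pos: [515.8, -26.4, 131.5]
eef_rot: [-3.139, -0.0, 2.921]
wrist_force: [-2.4, -9.2, 1.6]
finger_gap: 0.8
finger_force: 4.9
```

Request:
{"name": "arm_command", "arguments": {"steps": [[0, 0, 2, 0, 0], [0, 0, 4, 0, 0], [0, 0, 4, 0, 0]]}}

```text
clock: 7.0
eef_pos: [516.9, -21.6, 131.5]
eef_rot: [-3.141, 0.0, 2.921]
wrist_force: [-0.4, -3.7, 0.1]
finger_gap: 0.5
finger_force: 1.6
```

Request:
{"name": "arm_command", "arguments": {"steps": [[0, 0, 2, 0, 0], [0, 0, 4, 0, 0], [0, 0, 4, 0, 0]]}}

```text
clock: 7.38
eef_pos: [517.8, -17.8, 131.5]
eef_rot: [-3.14, 0.0, 2.921]
wrist_force: [-0.6, -5.9, 0.3]
finger_gap: 0.4
finger_force: 3.3
```

Request:
{"name": "arm_command", "arguments": {"steps": [[0, 0, 1, 0, 0], [0, 0, 2, 0, 0], [0, 0, 2, 0, 0]]}}

```text
clock: 7.75
eef_pos: [518.3, -15.9, 131.5]
eef_rot: [-3.14, 0.0, 2.921]
wrist_force: [-0.9, -8.1, 1.5]
finger_gap: 0.5
finger_force: 4.2
```

Run:
```python
from h import *
p=shot('side','s3')
a=cv2.resize(cv2.imread('pics/side1.png')[200:300,270:360],(396,440),interpolation=cv2.INTER_CUBIC)
b=cv2.resize(cv2.imread('pics/s3.png')[200:300,270:360],(396,440),interpolation=cv2.INTER_CUBIC)
cv2.imwrite('pics/s3c.png',np.hstack([a,b]))
y=np.array([.217,.976])
for n in (0,18,21.5,36,54):
    L=np.array([516,-21])+y*n
    f=L-y*5
    print(n,[((proj(p,[*(L-y*k),z])-[270,200])*4.4).round(0) for k,z in((5,142),(5,106),(-5,142))])
s=monitor.read_state();print(s['wrist_force'],s['eef_pos'])
```

```text
0 [array([195., 189.]), array([195., 230.]), array([196., 175.])]
18 [array([197., 164.]), array([197., 206.]), array([198., 151.])]
21.5 [array([197., 160.]), array([198., 201.]), array([198., 146.])]
36 [array([199., 140.]), array([199., 182.]), array([200., 127.])]
54 [array([201., 117.]), array([201., 158.]), array([202., 104.])]
[-1.516478   -6.08418942  0.14088312] [518.25372293 -15.86645793 131.49899924]
```

View pics/s3c.png

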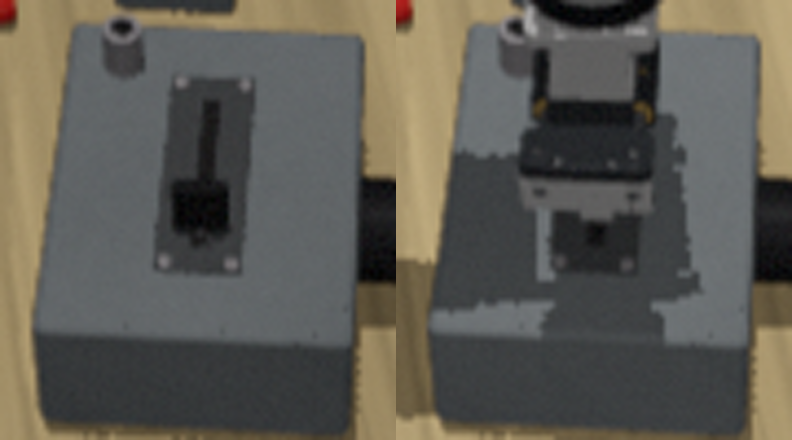

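The gripper hides the paddle, so I'll lift clear and to the side, and look.

Request:
{"name": "arm_command", "arguments": {"steps": [[0, 0, -6, 0, 0], [0, 0, -12, -5, 0], [0, 0, -12, -35, 0], [0, 0, -12, -70, 0], [0, 50, -12, -90, 0], [0, 100, -12, -90, 0], [0, 140, -12, -90, 0], [0, 140, -12, -90, 0], [0, 140, -12, -90, 0]]}}

```text
clock: 8.93
eef_pos: [379.7, 3.6, 222.0]
eef_rot: [3.141, 0.001, 2.921]
wrist_force: [0.4, -0.0, 0.7]
finger_gap: 0.4
finger_force: 0.0
```

Run:
```python
from h import *
for c in('side','top'):
    p=shot(c,c+'4')
    for r in find_in(p,'suction_lever')[:2]:print(c,r)
def cr(n,x,y):return cv2.resize(cv2.imread(f'pics/{n}.png')[y:y+80,x:x+90],(396,300),interpolation=cv2.INTER_CUBIC)
cv2.imwrite('pics/c4.png',np.vstack([np.hstack([cr('side1',270,205),cr('side4',270,205)]),np.hstack([cr('top1',270,215),cr('top4',270,215)])]))
p2=p
y=np.array([.217,.976])
for n in(0,18,36,54):print(n,[((proj(p,[*(np.array([516,-21])+y*n),142])-[270,215])*[4.4,3.75]).round(0)])
```

```text
side {'rect': [314.3, 242.2, 14.4, 17.0], 'p': 0.54}
top {'rect': [324.2, 248.2, 8.6, 17.8], 'p': 0.58}
0 [array([269., 127.])]
18 [array([233., 121.])]
36 [array([198., 115.])]
54 [array([162., 109.])]
```

View pics/c4.png

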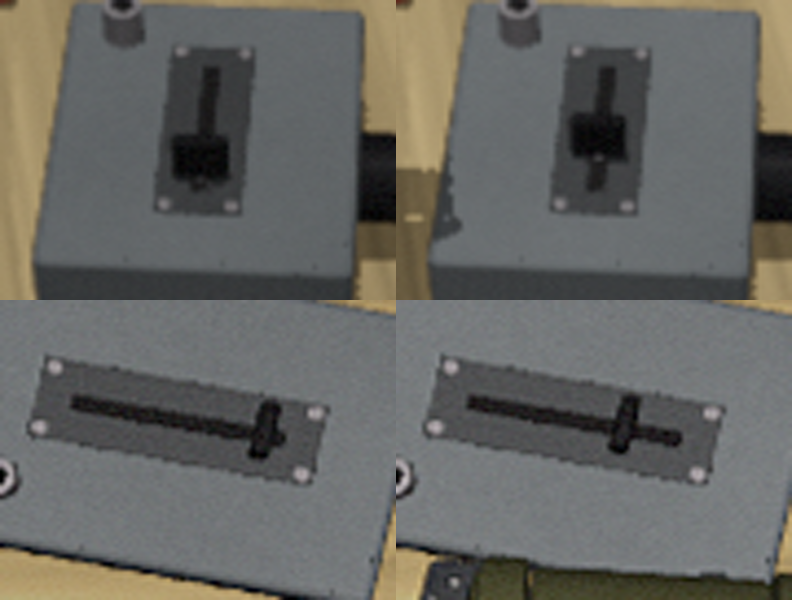

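The paddle moved 36 px ≙ 18 mm, so it sits in notch 1 and the contact model (zero at TCP y≈-36.7) holds. Both views agree. I'll go back down behind it.

Request:
{"name": "arm_command", "arguments": {"steps": [[0, -50, 0, 0, 0], [0, -100, 0, 0, 0], [0, -140, 0, 0, 0], [0, -140, 0, 20, 0], [0, -140, 0, 55, 0], [0, -140, 0, 90, 0], [0, -140, 0, 90, 0], [0, -140, 0, 90, 0]]}}

```text
clock: 10.12
eef_pos: [516.4, -27.0, 132.6]
eef_rot: [3.142, 0.001, 2.921]
wrist_force: [-0.9, 0.0, 0.6]
finger_gap: 0.6
finger_force: 0.0
```

Request:
{"name": "arm_command", "arguments": {"steps": [[0, 0, 3, 0, 0], [0, 0, 6, 0, 0], [0, 0, 8, 0, 0], [0, 0, 10, 0, 0], [0, 0, 12, 0, 0], [0, 0, 14, 0, 0], [0, 0, 16, 0, 0], [0, 0, 18, 0, 0], [0, 0, 20, 0, 0], [0, 0, 22, 0, 0], [0, 0, 22, 0, 0], [0, 0, 22, 0, 0]]}}

```text
clock: 11.62
eef_pos: [520.6, -5.8, 131.8]
eef_rot: [-3.141, 0.0, 2.921]
wrist_force: [-1.0, -2.6, 2.3]
finger_gap: 0.5
finger_force: 1.0
```

Request:
{"name": "arm_command", "arguments": {"steps": [[0, 0, 0, 0, 0], [0, 0, 0, 0, 0], [0, 0, 0, 0, 0]]}}

```text
clock: 12.0
eef_pos: [520.5, -5.2, 131.4]
eef_rot: [3.141, -0.0, 2.922]
wrist_force: [-0.2, 0.7, -0.0]
finger_gap: 0.7
finger_force: 0.0
```

Request:
{"name": "arm_command", "arguments": {"steps": [[0, 0, 2, 0, 0], [0, 0, 4, 0, 0], [0, 0, 4, 0, 0], [0, 0, 4, 0, 0]]}}

```text
clock: 12.5
eef_pos: [521.3, -1.4, 131.4]
eef_rot: [3.142, -0.0, 2.921]
wrist_force: [0.2, -1.1, -0.3]
finger_gap: 0.4
finger_force: 0.7
```

Request:
{"name": "arm_command", "arguments": {"steps": [[0, 0, 2, 0, 0], [0, 0, 4, 0, 0], [0, 0, 4, 0, 0], [0, 0, 4, 0, 0]]}}

```text
clock: 13.0
eef_pos: [522.1, 1.8, 131.4]
eef_rot: [-3.14, -0.0, 2.921]
wrist_force: [-1.3, -7.7, 0.2]
finger_gap: 0.3
finger_force: 4.0
```

Contact again at 36 mm, so notch 2. Now on to about 50 mm, stopping well short of 63.

Request:
{"name": "arm_command", "arguments": {"steps": [[0, 0, 2, 0, 0], [0, 0, 4, 0, 0], [0, 0, 6, 0, 0], [0, 0, 8, 0, 0], [0, 0, 10, 0, 0], [0, 0, 10, 0, 0], [0, 0, 10, 0, 0], [0, 0, 10, 0, 0]]}}

```text
clock: 14.0
eef_pos: [524.5, 12.5, 131.4]
eef_rot: [3.141, -0.0, 2.921]
wrist_force: [-0.3, -1.1, -0.1]
finger_gap: 0.4
finger_force: 0.0
```

Request:
{"name": "arm_command", "arguments": {"steps": [[0, 0, -5, 0, 0], [0, 0, -10, 0, 0], [0, 0, -10, -30, 0], [0, 0, -10, -75, 0], [0, 0, -60, -90, 0], [0, 0, -115, -90, 0], [0, 0, -170, -90, 0], [0, 0, -225, -90, 0], [0, 0, -275, -90, 0], [0, 0, -275, -90, 0], [0, 0, -275, -90, 0]]}}

```text
clock: 15.38
eef_pos: [464.3, -255.8, 221.4]
eef_rot: [3.141, -0.0, 2.921]
wrist_force: [-1.3, 0.5, 0.0]
finger_gap: 0.5
finger_force: 0.0
```

Run:
```python
from h import *
print(shift([545,-278.5,120]))
for c in('side','top'):
    p=shot(c,c+'5')
    for r in find_in(p,'suction_lever')[:1]:print(c,r)
def cr(n,x,y):return cv2.resize(cv2.imread(f'pics/{n}.png')[y:y+80,x:x+90],(396,300),interpolation=cv2.INTER_CUBIC)
cv2.imwrite('pics/c5.png',np.vstack([np.hstack([cr('side4',270,205),cr('side5',270,205)]),np.hstack([cr('top4',270,215),cr('top5',270,215)])]))
```

```text
(array([-83.7,  -4.5, 101.4]), None, array([ 3.14128122e+00, -1.56794988e-04,  2.92100425e+00]), array([ 464.27327765, -255.82733232,  221.36638084]))
```

View pics/c5.png

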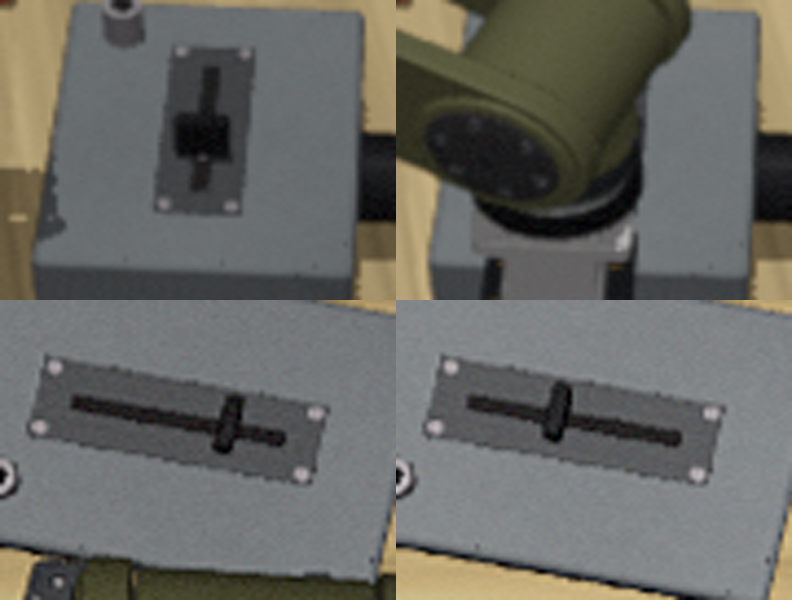

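The top view shows the paddle at column 161 of the crop, and 162 was predicted for 54 mm, so it is in the third notch. Next is the button.

Request:
{"name": "arm_command", "arguments": {"steps": [[0, -40, -2, 0, 0], [0, -84, -4.5, 20, 0], [0, -84, -4.5, 60, 0], [0, -84, -4.5, 95, 0], [0, -84, -4.5, 121, 0], [0, -84, -4.5, 121, 0], [0, -84, -4.5, 121, 0]]}}

```text
clock: 16.45
eef_pos: [545.9, -278.8, 101.8]
eef_rot: [-3.141, 0.001, 2.922]
wrist_force: [-0.4, 0.3, 1.0]
finger_gap: 0.9
finger_force: 0.0
```

Request:
{"name": "arm_command", "arguments": {"steps": [[0, 0, 0, 2, 0], [0, 0, 0, 4, 0], [0, 0, 0, 6, 0], [0, 0, 0, 6, 0], [0, 0, 0, 6, 0]]}}

```text
clock: 17.08
eef_pos: [545.7, -279.0, 94.8]
eef_rot: [-3.141, 0.001, 2.921]
wrist_force: [3.1, -0.0, 3.7]
finger_gap: 0.7
finger_force: 1.9
```

Request:
{"name": "arm_command", "arguments": {"steps": [[0, 0, 0, 1, 0], [0, 0, 0, 3, 0], [0, 0, 0, 3, 0], [0, 0, 0, 3, 0]]}}

```text
clock: 17.58
eef_pos: [545.7, -279.1, 93.0]
eef_rot: [-3.141, 0.002, 2.921]
wrist_force: [-1.4, 2.9, 16.7]
finger_gap: 0.6
finger_force: 8.8
```

Request:
{"name": "arm_command", "arguments": {"steps": [[0, 0, 0, 1, 0], [0, 0, 0, 3, 0], [0, 0, 0, 3, 0], [0, 0, 0, 3, 0]]}}

```text
clock: 18.08
eef_pos: [546.0, -279.2, 92.5]
eef_rot: [-3.141, 0.003, 2.921]
wrist_force: [-10.5, 7.5, 40.4]
finger_gap: 0.3
finger_force: 20.4
```

Firm stop at TCP z≈93. To tell the button's own stop from the rim, I'll measure the force over height while backing off.

Request:
{"name": "arm_command", "arguments": {"steps": [[0, 0, 0, -3, 0], [0, 0, 0, -4, 0], [0, 0, 0, -4, 0], [0, 0, 0, -4, 0]]}}

```text
clock: 18.58
eef_pos: [545.6, -279.0, 93.2]
eef_rot: [-3.141, 0.001, 2.921]
wrist_force: [2.5, 0.7, 9.7]
finger_gap: 0.4
finger_force: 5.0
```

Run:
```python
from h import *
s=monitor.read_state();print(s['wrist_force'],s['moment'],s['eef_pos'])
p=shot('side','s6');cv2.imwrite('pics/s6c.png',cv2.resize(cv2.imread('pics/s6.png')[310:390,300:410],(792,576),interpolation=cv2.INTER_CUBIC))
```

```text
[2.50197128 0.68125735 9.74667581] [ 0.12945282 -0.42226301 -0.01695203] [ 545.61508301 -279.04030476   93.18022517]
```

Request:
{"name": "arm_command", "arguments": {"steps": [[0, 0, 0, -1, 0], [0, 0, 0, -2, 0], [0, 0, 0, -2, 0], [0, 0, 0, -2, 0]]}}

```text
clock: 19.12
eef_pos: [545.3, -278.9, 94.4]
eef_rot: [-3.142, -0.0, 2.921]
wrist_force: [2.6, -1.6, 3.5]
finger_gap: 0.6
finger_force: 2.1
```

Request:
{"name": "arm_command", "arguments": {"steps": [[0, 0, 0, -1, 0], [0, 0, 0, -2, 0], [0, 0, 0, -2, 0], [0, 0, 0, -2, 0]]}}

```text
clock: 19.62
eef_pos: [545.2, -278.8, 96.3]
eef_rot: [3.142, -0.0, 2.921]
wrist_force: [1.7, -1.4, 3.3]
finger_gap: 0.4
finger_force: 1.5
```

View pics/s6c.png

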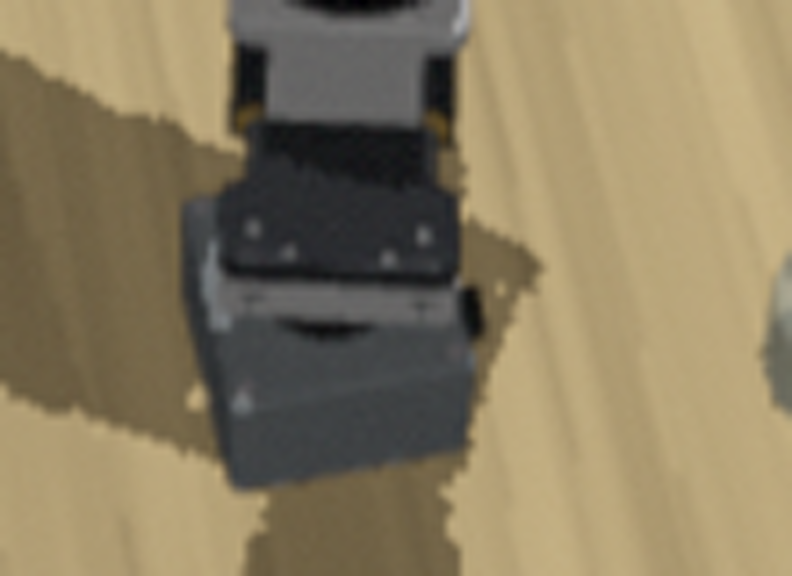

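The spring force tapers off with height above the stop at about 93.3, and the hand hides the button in this picture. I'll keep backing off to find where contact ends.

Request:
{"name": "arm_command", "arguments": {"steps": [[0, 0, 0, -0.5, 0], [0, 0, 0, -1.5, 0], [0, 0, 0, -1.5, 0], [0, 0, 0, -1.5, 0]]}}

```text
clock: 20.12
eef_pos: [545.2, -278.9, 97.8]
eef_rot: [3.142, -0.0, 2.921]
wrist_force: [0.8, -1.0, 2.0]
finger_gap: 0.7
finger_force: 1.1
```

Request:
{"name": "arm_command", "arguments": {"steps": [[0, 0, 0, -1, 0], [0, 0, 0, -3, 0], [0, 0, 0, -3, 0], [0, 0, 0, -3, 0]]}}

```text
clock: 20.62
eef_pos: [545.2, -278.8, 100.7]
eef_rot: [3.141, -0.001, 2.921]
wrist_force: [0.4, 0.0, -0.3]
finger_gap: 0.6
finger_force: 0.0
```

The contact range is about 99.3 to 93.3, which is the full 6 mm stroke. I'll retreat and check.

Request:
{"name": "arm_command", "arguments": {"steps": [[0, 0, 0, -30, 0], [0, 0, 0, -80, 0], [0, 0, 0, -120, 0], [0, 40, 0, -120, 0], [0, 85, 0, -120, 0], [0, 85, 0, -120, 0], [0, 85, 0, -120, 0], [0, 85, 0, -120, 0]]}}

```text
clock: 21.62
eef_pos: [463.0, -260.5, 220.8]
eef_rot: [-3.142, -0.0, 2.922]
wrist_force: [-0.7, 0.7, 0.4]
finger_gap: 0.6
finger_force: 0.0
```

Run:
```python
from h import *
p=shot('top','top7');cv2.imwrite('pics/t7c.png',cv2.resize(cv2.imread('pics/top7.png')[150:375,160:460],(800,600)))
print(find_in(p,'suction_lever')[:1])
```

```text
[{'rect': [307.5, 245.8, 1.6, 16.3], 'p': 0.59}]
```

View pics/t7c.png

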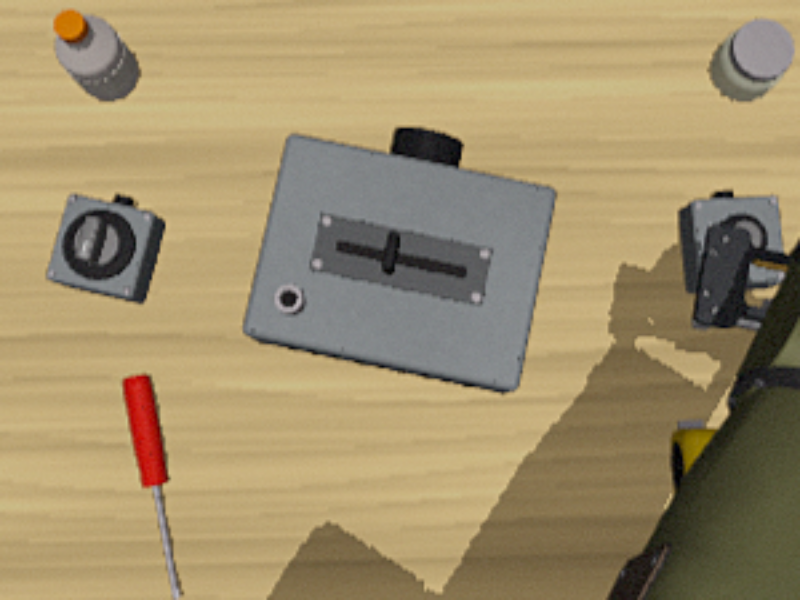

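The lever is still in the third notch at (391,252), the socket, dial and bottles have not moved, and the hand is clear of everything.

```bash
python3 -c "
from h import *
print(job.sign_off())"
```

```text
the job is handed in; nothing more can be done
None
```

I pushed the lever into the third notch, confirmed by camera, then pressed the start button to its stop and let go (stroke and release judged from contact force, as the hand hid it), and handed in the job; no verdict was shown.

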